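# Sign out the tall stain jar on the carousel

### The job

Sign out the tall stain jar: take the reader wand out of its holder by the handle, press its tip on the round contact button until the button goes down, then likewise on the square one. Then set the tip into the little steel finger cup in front of the tall jar and, turning the carousel only with the wand, bring that jar round until it and its cup stand in line with the fixed steel pointer. Finish while still gripping the wand, its tip pressed lightly down onto the floor of that cup so that the turntable is held still; do not let go, and leave the other things on the bench where they are.

Things in the scene. Friction and masses are not known exactly. Their poses are not given: they have to be found in the camera images.
- wand_grip (a point): centre of the wand's black square handle (24 x 24 mm, 70 mm long, upright), where to grip it. Below it a steel shaft 12 mm thick, 120 mm long (last 20 mm: 10 mm thick). z runs from tip to handle, x and y are square to the handle's sides. This point is 155 mm above the tip; whole wand 190 mm, about 0.12 kg.
- wand_tip (a point): the lower end of the wand, on its axis (z towards the handle).
- tag_round_top (a point): centre of the top face of the round contact button: a steel disc 34 mm across on a fixed white plinth 60 x 60 mm; top face 40 mm above the table when up. It sinks on a spring of about 1.5 N at first to 4.5 N at its full travel of 6 mm.
- tag_square_top (a point): centre of the top face of the square contact button: a steel square 30 x 30 mm on an identical plinth; same height, spring and travel.
- tag_round (a joint): how far the round button is pressed, m, 0 up to 0.006 fully down
- tag_square (a joint): how far the square button is pressed, m, 0 up to 0.006 fully down
- carousel_base: the carousel's fixed grey foot; origin on the turning axis at table height. Its own -x axis points from the axis to the fixed dark steel pointer, a bar lying on the table out to 145 mm from the axis with an upright fin, 38 mm high, at its outer end. On the foot turns a grey round turntable 236 mm across, its top 34 mm above the table, with a 24 mm axle stub to 84 mm above the table.
- tall_jar (a point): top centre of the tall jar, 119 mm above the table and 58 mm from the axis. The turntable carries five fixed amber jars with black caps (42 mm across), evenly spaced; this one is 85 mm tall, the other four 50 to 54 mm. In front of (outside) each jar is a steel finger cup.
- tall_cup (a point): centre of the inner floor of the finger cup in front of the tall jar, on the same radius, 100 mm from the axis and 37 mm above the table. The cup is round, bore 22 mm, outside 28 mm, its rim 11 mm above this floor; it turns with the turntable.
- carousel (a joint): turntable angle, rad, anticlockwise seen from above; 0 when the tall jar is straight opposite the pointer, +pi or -pi when it is in line with the pointer. It turns freely both ways for a full turn, with slight friction (about 0.04 Nm), and stays where it is left.
- holder: the wand's fixed grey holder; origin under its middle at table height. A 70 x 70 mm plate on two cheeks, its top 125 mm above the table, with a 16 mm hole in the middle: the handle's underside rests on the plate, the shaft hangs in the hole. Lift the wand straight up by 130 mm or more to clear it.
- petri: bystander, loose, to be left alone: closed clear petri dish, 94 mm across, 16 mm tall; origin under its middle
- beaker: bystander, loose, to be left alone: empty glass beaker, 64 mm across, 85 mm tall; origin under its middle
- slide_box: bystander, loose, to be left alone: grey slide box, 90 x 170 x 30 mm; origin under its middle
- counter: bystander, loose, to be left alone: grey cell counter with keys, 75 x 100 x 27 mm; origin under its middle
- marker: bystander, loose, to be left alone: marker pen, 130 mm long, lying; origin under its middle
- wash_bottle: bystander, loose, to be left alone: white bottle, 60 mm across, 150 mm tall; origin under its middle
- timer: bystander, loose, to be left alone: small white timer, 60 x 60 x 23 mm; origin under its middle
Things that resemble listed ones, but are neither listed nor needed, are in the scene too. What is shaped like the part that bears tag_round_top but green or orange is not meant.

How it is judged:
By the outcome, as a careful person would: the job done as asked, in the order asked, and still so for the second after the job is handed in, while the arm keeps its last pose, push and grip.
It also fails if it takes over 64 s, if anything falls off the work surface, if the arm or the gripper's body presses on something with over 40 N, if the wrist force passes 120 N, or if a joint passes its speed limit or range.

### The arm

A 6-joint arm with a two-finger parallel gripper is mounted at the origin on the work surface. World frame = base frame: x ahead of the robot, y to its left, z up, the work surface at z = 0. Lengths are in m, angles in rad, forces in N, time in s.
With the tool pointing down it reaches from about 0.275 to 0.775 m from the base axis. Payload 14.6 kg.
Tool frame: the origin (TCP) lies on the centre line of the jaws, within the pads' length; the fingertips stand 14 mm ahead of it and the grasp point (between the pads) lies 5 mm behind it; z points along the fingers, y is the direction in which the jaws open and shut (so a half turn about z gives the same grasp; the last joint's range is limited). The gripper opens to 85 mm and grips with 20 to 120 N. Pads are 22 mm wide; open, the fingers measure 114 mm over their backs; the gripper's body (76 mm by 85 mm) begins 54 mm behind the grasp point. The pads swing forward as they close: fully open they stand 13 mm farther back than shut.
Start: joints at [-1.479, 0.263, -0.048, 1.259, 0, 1.415], TCP at [0.128, -0.509, 0.245] pointing down, gripper open.
Joint ranges: [-2.65, 2.65], [-0.89, 1.7], [-1.18, 1.37], [-2.13, 2.11], [-1.35, 1.29], [-3.14, 3.14]. Speed limits (rad/s): [1.89, 1.89, 2.57, 2.79, 3.14, 3.14].

### API

Orientations are given as a unit quaternion [w, x, y, z].
In Python, from plant import env gives the robot as it stands. Calls block until the motion is done:
- env.movep(position, orientation): joint-space move of the TCP to a pose.
- env.line_to(position, v=0.15, attitude=None): straight line of the TCP; attitude=None keeps the orientation; v is the mean speed in m/s.
- env.set_joints(angles): joint-space move.
- env.gripper_to(opening, force=None): finger opening in m; force is the grip in N (None keeps the last); returns when the fingers have stopped.
- env.dwell(seconds).
- env.solve_ik(position, orientation): joint angles nearest the present ones, or None.
- env.observe(): the state.
- env.read_camera(name): name is "scene" or "top"; returns (picture, depth): 420x560x3 uint8, red, green, blue; 420x560 float32, m along the optical axis (not along the pixel's ray), 0 where there is no reading.
- env.get_calibration(name): a dict with "vertical_fov" (degrees; the focal length in pixels is half the picture's height over the tangent of half this angle, whatever the lens; pixels are square), "cx", "cy" (the principal point, pixels), "rvec" (rotation vector, rad) and "tvec" (3), from world to camera coordinates, as OpenCV has them. Camera axes: x right, y down, z forward; pixel columns grow to the right and rows downward; lengths in m; the calibration is good to about 2 mm. A picture is of the moment at which its call begins. get_calibration takes no time and is no camera call.
A pose or a line that the arm cannot do raises env.MotionError and nothing moves.
- env.close_job(): hands the job in, once; it reports no verdict.
Trained networks look in the newest picture that a camera, given by its name, has taken for a name from the list of things; names that differ only in an ending like _2 or _b are one class to them, and where a whole thing is asked for, a point or a joint stands for the part that bears it (a point fixed in the world has none). Each returns a list of dicts, best first, with "conf" (0 to 1); they miss things now and then, are a little off and sometimes report something else, mostly with a low value. They report only what shows in the picture. A call takes as long as a camera call. They do not tell look-alikes from the thing itself.
- env.trace(camera, target): "region" (420x560 bool, what is visible of it) and "location" ([column, row] in pixels, amid what is visible of it).
The state is a dict: "t": time; "q": joint angles; "joint_velocities": joint speeds; "joint_efforts": joint torques, N m; "eef_pos": TCP position; "tcp_rot": TCP orientation; "contact_force": force on the tool from outside, world axes, zero at the start; "moment": the same for the moment, N m; "width": finger opening in m.
Only numpy, scipy, OpenCV 4.12 (cv2) and the standard library are available. Lean on these libraries where they do the work, as an engineer would, in place of code of your own. Each camera call takes 0.05 s, during which the arm holds its last target. There are 200 camera calls.

## Working session

There is one attempt and no reset: what is moved stays moved. The work goes in short steps, each a Python script; the robot and the scene stay as the last script left them, time stands still between calls to the robot, and variables do not carry over. Pictures are saved under pics/ and viewed, about 8 in all and at most 12, crops included, and the job is handed in when it is done.

```bash
ls; mkdir -p pics
cat > h.py <<'E'
import numpy as np, cv2
from plant import env
def cal(n):
    c=env.get_calibration(n); f=210/np.tan(np.radians(c["vertical_fov"])/2)
    R=cv2.Rodrigues(np.array(c["rvec"],float))[0]; return f,c["cx"],c["cy"],R,np.array(c["tvec"],float).ravel(),c
def cloud(n,D):
    f,cx,cy,R,t,_=cal(n); v,u=np.mgrid[:420,:560]
    P=np.stack([(u-cx)/f*D,(v-cy)/f*D,D],-1); W=(P-t)@R; W[D<=0]=np.nan; return W
def onplane(n,u,v,z):
    f,cx,cy,R,t,_=cal(n); d=R.T@np.array([(u-cx)/f,(v-cy)/f,1]); o=-R.T@t; return o+d*(z-o[2])/d[2]
def proj(n,p):
    f,cx,cy,R,t,_=cal(n); q=R@np.array(p)+t; return f*q[0]/q[2]+cx,f*q[1]/q[2]+cy
def save(n,im): cv2.imwrite("pics/"+n,im[:,:,::-1])
E
python3 - <<'E'
from h import *
for n in("top","scene"):
    im,D=env.read_camera(n); save(n+"1.png",im); np.save(n+".npy",D); print(env.get_calibration(n))
    for k in["wand_grip","tag_round_top","tag_square_top","tall_jar","tall_cup","carousel_base","holder"]:
        W=cloud(n,D)
        for r in env.trace(n,k)[:3]:
            p=W[r["region"]]; z=np.nanmax(p[:,2]) if len(p) else np.nan
            print(n,k,round(r["conf"],2),np.round(r["location"]),r["region"].sum(),np.round(np.nanmedian(p,0),3),round(float(z),3))
o=env.observe();print(o)
E
```

```text
pics
{'vertical_fov': 49.34205316821855, 'cx': 280.7262115913221, 'cy': 214.1504177227864, 'rvec': array([ 2.15600964, -2.10991063,  0.21322396]), 'tvec': array([-0.05140208,  0.51288625,  1.29957695])}
top wand_grip 0.44 [376. 228.] 130 [ 0.458 -0.293  0.19 ] 0.203
top tag_square_top 0.64 [308. 178.] 110 [ 0.627 -0.129  0.039] 0.047
top tag_square_top 0.5 [133. 258.] 896 [0.38  0.39  0.025] 0.037
top tall_jar 0.62 [214. 209.] 4824 [0.522 0.162 0.035] 0.124
top tall_cup 0.28 [312. 263.] 149 [ 0.38  -0.14   0.012] 0.019
top carousel_base 0.92 [213. 212.] 4873 [0.521 0.163 0.035] 0.124
top holder 0.89 [366. 234.] 1026 [ 0.448 -0.282  0.114] 0.196
top holder 0.17 [313. 263.] 128 [ 0.375 -0.142  0.012] 0.019
{'vertical_fov': 47.165949553722825, 'cx': 283.8415536538161, 'cy': 213.92397464469093, 'rvec': array([ 2.38254876,  0.62254662, -0.21885442]), 'tvec': array([-0.41074572, -0.14117017,  1.42919149])}
scene wand_grip 0.57 [210. 280.] 353 [ 0.469 -0.308  0.176] 0.203
scene tag_round_top 0.68 [320. 128.] 606 [0.385 0.381 0.027] 0.036
scene tag_round_top 0.66 [169. 273.] 160 [ 0.32  -0.2
[... 591 characters left out ...]
.142 0.038] 0.125
{'t': 0.8, 'q': array([-1.47929546e+00,  2.63106828e-01, -4.83044915e-02,  1.25941613e+00,
        6.32106970e-06,  1.41551109e+00]), 'joint_velocities': array([-0.00059   ,  0.00073911, -0.00082736,  0.00052706, -0.00074724,
        0.00011172]), 'joint_efforts': array([ 1.25035065e-03, -6.37398720e+01,  3.84758019e+01,  9.30372589e-04,
        1.90336132e-04, -1.81617929e-05]), 'eef_pos': array([ 0.12825528, -0.5090881 ,  0.24527309]), 'tcp_rot': array([-1.54517932e-05,  9.92396731e-01,  1.23080166e-01,  3.65510142e-06]), 'contact_force': array([ 0.0067286 , -0.38464493,  0.71954434]), 'moment': array([-0.02912953, -0.02107942, -0.00894379]), 'width': 0.08554104875542654}
```

Run:
```python
import cv2
for n in("top","scene"):
    cv2.imwrite(f"pics/{n}1b.png",cv2.resize(cv2.imread(f"pics/{n}1.png"),(800,600),interpolation=cv2.INTER_CUBIC))
```

```text
(no output)
```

View pics/top1b.png

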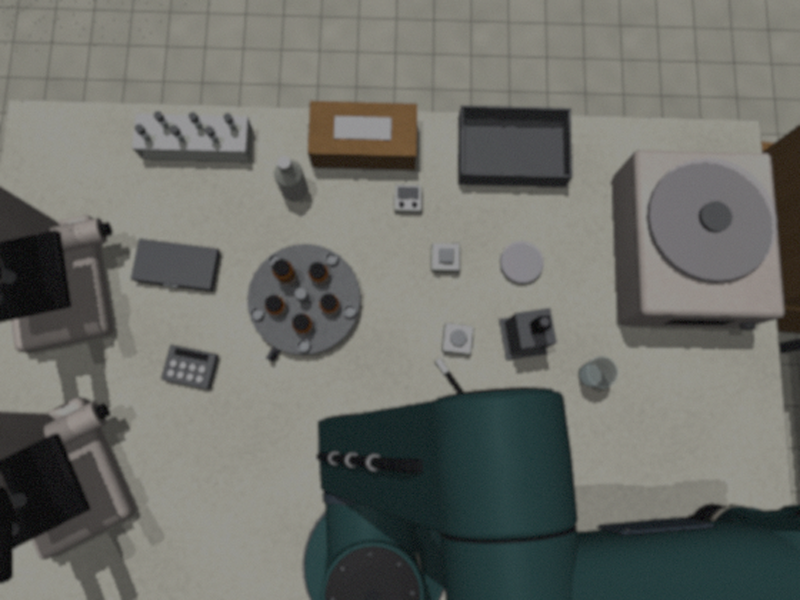

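View pics/scene1b.png

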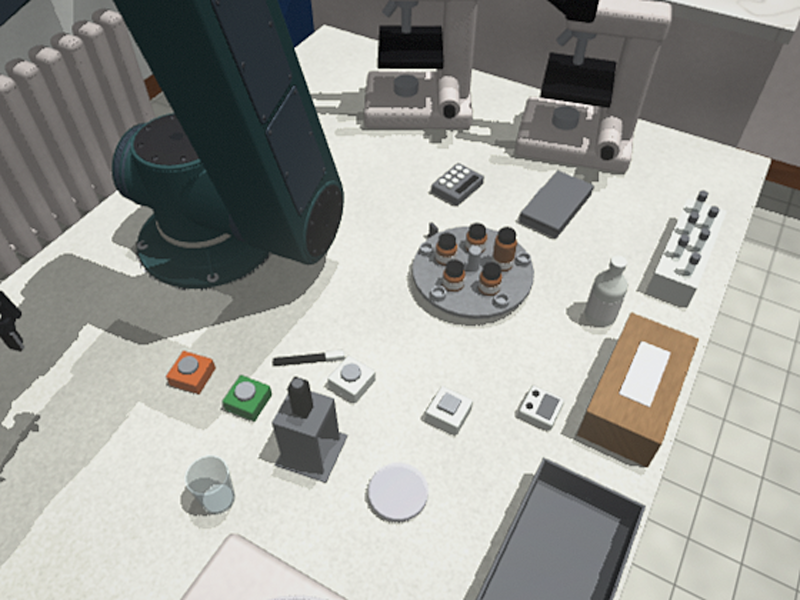

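The top view shows the white round button at about (320,237) and the square one at (312,180). The tall jar is at (198,188), the pointer fin at (191,248) and the wand in its holder at (378,226). Next I'll measure these from depth.

```bash
cat > meas.py <<'E'
from h import *
from scipy.optimize import least_squares
def circ(xy):
    f=lambda p:np.hypot(xy[:,0]-p[0],xy[:,1]-p[1])-p[2]
    return least_squares(f,[*xy.mean(0),.1],loss="soft_l1",f_scale=.002).x
if __name__=="__main__":
  Ws={n:cloud(n,np.load(n+".npy")) for n in("top","scene")}
  def sel(W,c,r,z0,z1): return W[(np.hypot(W[...,0]-c[0],W[...,1]-c[1])<r)&(W[...,2]>z0)&(W[...,2]<z1)]
  for n,W in Ws.items():
    print(n,"table z",np.nanmedian(sel(W,(.55,0),.03,-.02,.02)[:,2]))
    tt=sel(W,(.52,.155),.16,.026,.040)[:,:2].astype(np.float32)
    print(" turntable minEncl",cv2.minEnclosingCircle(tt),len(tt))
    print(" stub",sel(W,(.52,.155),.025,.078,.092).mean(0))
    j=sel(W,(.52,.155),.09,.105,.135); print(" jar",j.mean(0),len(j),np.ptp(j,axis=0))
    f=sel(W,(.39,.2),.06,.025,.045);f=f[np.hypot(f[:,0]-.52,f[:,1]-.155)>.125];print(" fin",np.median(f,0),len(f),np.ptp(f,axis=0) if len(f) else'')
    for nm,c in(("round",(.47,-.155)),("square",(.627,-.132))):
        a=sel(W,c,.06,.02,.06); h=a[a[:,2]>.036]
        print(" ",nm,"plinth",cv2.minAreaRect(a[:,:2].astype(np.float32)),"top",h.mean(0),np.ptp(h,axis=0),len(h))
    w=sel(W,(.46,-.3),.06,.185,.21);print(" handle",w.mean(0),len(w),cv2.minAreaRect(w[:,:2].astype(np.float32)))
    w=sel(W,(.46,-.3),.09,.117,.133);print(" plate",w.mean(0),cv2.minAreaRect(w[:,:2].astype(np.float32)))
E
python3 meas.py
```

```text
top table z -0.000603918575597782
 turntable minEncl ((0.5170167088508606, 0.1728406399488449), 0.1317405104637146) 3538
 stub [0.52816707 0.16422094 0.08341787]
 jar [0.57178185 0.19957266 0.11766226] 124 [0.03217654 0.03498028 0.01868659]
 fin [0.40620853 0.22804673 0.03577143] 23 [0.01711719 0.0137571  0.01164844]
  round plinth ((0.4519074857234955, -0.15813858807086945), (0.05991511791944504, 0.06039416417479515), 84.94585418701172) top [ 0.45211403 -0.15738134  0.04009116] [0.05375937 0.0470527  0.01005559] 97
  square plinth ((0.6264548301696777, -0.1319287270307541), (0.06159165874123573, 0.05866749584674835), 0.09530407935380936) top [ 0.6262298  -0.12994693  0.040428  ] [0.03453854 0.02773814 0.01034186] 87
 handle [ 0.4618626  -0.29900321  0.19508165] 89 ((0.46259525418281555, -0.2994072735309601), (0.0245395265519619, 0.02467486448585987), 9.231816291809082)
 plate [ 0.4600623  -0.29581757  0.12426807] ((0.46252796053886414, -0.29929861426353455), (0.07028945535421371, 0.07118592411279678), 9.937811851501465)
scene table z 0.0018264262499402694
 turntable minEncl ((0.5140
[... 273 characters left out ...]
 ((0.45161834359169006, -0.15939445793628693), (0.06194564327597618, 0.06175042316317558), 84.08894348144531) top [ 0.45212517 -0.16064683  0.04148861] [0.04005579 0.04216767 0.00952814] 136
  square plinth ((0.6255369186401367, -0.13264717161655426), (0.06168432533740997, 0.06150723248720169), 89.58658599853516) top [ 0.62621541 -0.13409185  0.04144794] [0.04279892 0.04330541 0.01014407] 161
 handle [ 0.46450756 -0.30273192  0.19588451] 160 ((0.4625384211540222, -0.301025390625), (0.02486671507358551, 0.024805525317788124), 8.308117866516113)
 plate [ 0.46924481 -0.30777473  0.12595111] ((0.4619946777820587, -0.3001800775527954), (0.07149418443441391, 0.07356898486614227), 10.0147705078125)
```

```bash
cat >> h.py <<'E'
def Q(deg): a=np.radians(deg)/2; return [0,np.cos(a),np.sin(a),0]
PHI=99.3
E
python3 - <<'E'
from meas import *
for n in("top","scene"):
    W=cloud(n,np.load(n+".npy")); r=np.hypot(W[...,0]-.527,W[...,1]-.163)
    m=((r<.15)&(W[...,2]>.027)&(W[...,2]<.041)).astype(np.uint8)
    a=W[m>0]; th=np.arctan2(a[:,1]-.163,a[:,0]-.527); rr=np.hypot(a[:,0]-.527,a[:,1]-.163)
    E=[]
    for k in np.arange(-np.pi,np.pi,.1):
        s=(th>=k)&(th<k+.1)&(rr<.128)
        if s.any(): E.append(a[s][rr[s].argmax(),:2])
    print(n,circ(np.array(E)))
z=.155
env.movep([.4624,-.3001,.27],Q(PHI)); o=env.observe(); print(o["q"],o["t"])
env.line_to([.4624,-.3001,z],v=.12); print(env.observe()["contact_force"])
env.gripper_to(0.0,60); o=env.observe(); print(o["width"],o["eef_pos"],o["contact_force"],o["moment"])
env.line_to([.4624,-.3001,z+.02],v=.05); o=env.observe(); print(o["width"],o["contact_force"],o["t"])
im,D=env.read_camera("scene"); save("grip.png",cv2.resize(im[200:360,120:330],None,fx=3.6,fy=3.6))
E
```

```text
top [0.52782678 0.16435808 0.11714018]
scene [0.52684966 0.16215064 0.11718902]
[-7.25046566e-01  3.03168750e-01  7.60390171e-02  1.34373837e+00
 -2.05336022e-04  6.85527565e-01] 2.2667
[-0.47956177  0.05199949 -0.41676674]
0.023474529936917277 [ 0.46250505 -0.30017233  0.15521693] [-0.11176423  0.4299312   2.4252393 ] [-0.00109347  0.12071864  0.03289913]
0.023546234272839472 [ 1.09805537  0.66755042 -1.19448343] 4.5083
```

View pics/grip.png

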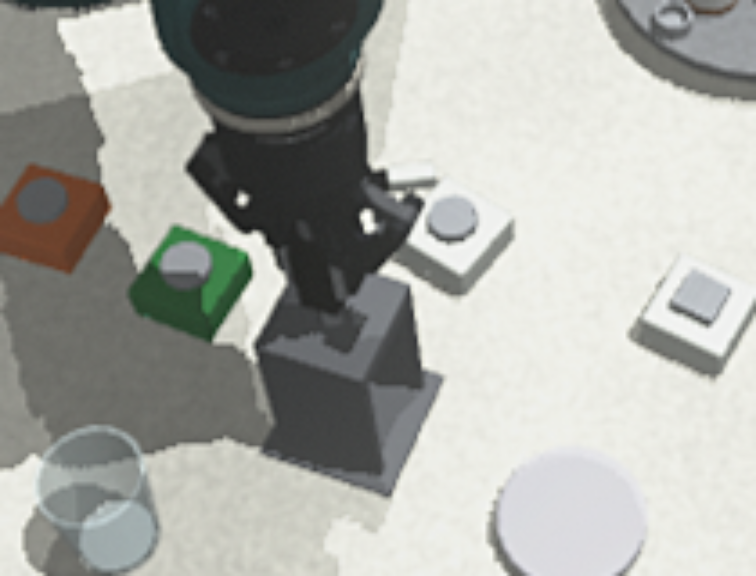

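The wand is gripped (width 23.5 mm) and rising cleanly out of the holder. Next I'll press both buttons.

```bash
cat >> h.py <<'E'
def fz(n=5):
    s=[]
    for _ in range(n): env.dwell(.03); s.append(env.observe()["contact_force"])
    return np.mean(s,0)
def press(x,y,z0,zmin,fmax,step=.001):
    env.line_to([x,y,z0],v=.12); env.dwell(.15); b=fz(); z=z0; L=[]
    while z>zmin:
        z-=step; env.line_to([x,y,z],v=.03); f=fz(3)-b; L.append((round(z*1e3,1),round(f[2],1)))
        if f[2]>fmax: break
    print(L,"base",b.round(2),"df",f.round(2),env.observe()["eef_pos"].round(4)); return z,b
E
python3 - <<'E'
from h import *
env.line_to([.4624,-.3001,.300],v=.15); print(env.observe()["contact_force"])
env.line_to([.4519,-.1588,.300],v=.2)
press(.4519,-.1588,.193,.181,6.5)
im,D=env.read_camera("scene"); save("round.png",cv2.resize(im[200:330,160:360],None,fx=3.8,fy=3.8))
env.line_to([.4519,-.1588,.215],v=.12)
o=env.observe();print(o["width"],o["t"])
E
```

```text
[-1.27614052  0.21241669 -0.8231324 ]
[(192.0, np.float64(-0.4)), (191.0, np.float64(0.1)), (190.0, np.float64(1.2)), (189.0, np.float64(1.7)), (188.0, np.float64(2.3)), (187.0, np.float64(2.6)), (186.0, np.float64(3.1)), (185.0, np.float64(3.8)), (184.0, np.float64(5.1)), (183.0, np.float64(16.0))] base [-0.06  0.04 -1.46] df [-1.08  0.49 16.  ] [ 0.4522 -0.159   0.1837]
0.023773484351367797 11.725
```

View pics/round.png

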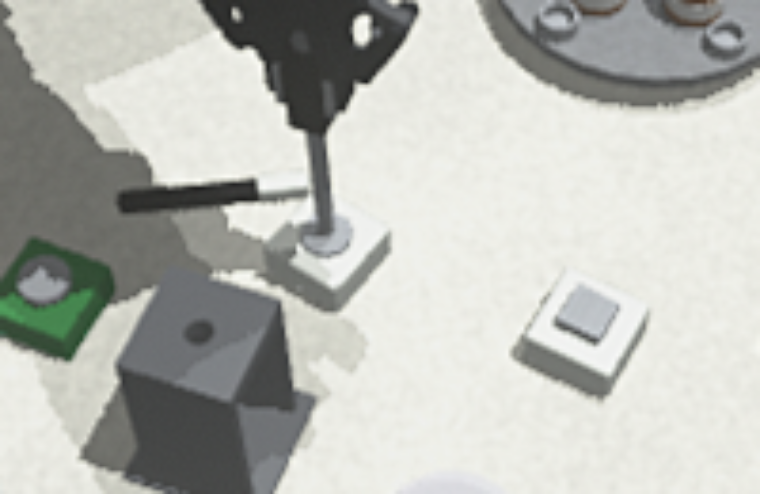

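The spring profile matches: contact at 190.5 mm, and the bottom stop at 184 mm. The picture shows the tip on the white round button at crop (325,235). Next is the square button, plus a check of the predicted cup against the scene picture.

Run:
```python
from h import *
env.line_to([.6261,-.1323,.215],v=.2)
press(.6261,-.1323,.193,.181,6.5)
env.line_to([.6261,-.1323,.300],v=.2)
A=np.array([.5277,.163]);a=np.radians(37.8)
p=[*(A+.1*np.array([np.cos(a),np.sin(a)])),.048];print(p,proj("scene",p),proj("top",p))
im,D=env.read_camera("scene"); 
c=im.copy(); u,v=proj("scene",p)
S=7;c=cv2.resize(im[150:230,280:390],None,fx=S,fy=S,interpolation=cv2.INTER_CUBIC)
cv2.drawMarker(c,(int((u-280+.5)*S),int((v-150+.5)*S)),(255,0,0),0,20,1)
save("cup.png",c); o=env.observe();print(o["width"],o["t"],o["q"])
```

```text
[(192.0, np.float64(0.6)), (191.0, np.float64(0.6)), (190.0, np.float64(1.7)), (189.0, np.float64(2.1)), (188.0, np.float64(2.7)), (187.0, np.float64(3.9)), (186.0, np.float64(4.0)), (185.0, np.float64(4.1)), (184.0, np.float64(5.8)), (183.0, np.float64(14.1))] base [-0.08 -0.11 -1.91] df [-1.19  0.18 14.08] [ 0.6263 -0.1324  0.1838]
[np.float64(0.606715501237569), np.float64(0.22429070536529766), 0.048] (np.float64(366.46344585793577), np.float64(180.32079377228257)) (np.float64(192.40416152255858), np.float64(181.3819210175323))
0.023304384382292775 17.6917 [-3.35467910e-01  4.70286633e-01  4.17372366e-01  1.52048527e+00
 -5.02112889e-05  1.07298685e+00]
```

View pics/cup.png

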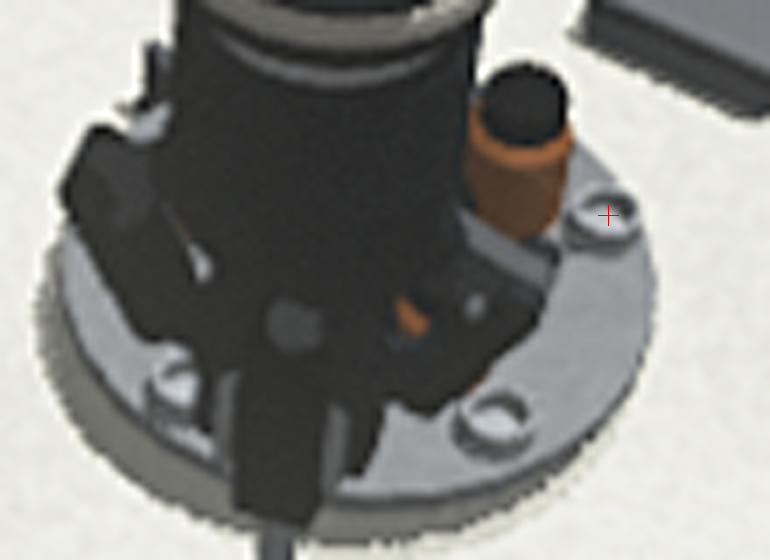

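The cup sits right at the prediction (scene (366,180)). Next I'll insert the tip.

```bash
cat >> h.py <<'E'
A=np.array([.5277,.163])
def cp(deg,z,r=.1): a=np.radians(deg); return [A[0]+r*np.cos(a),A[1]+r*np.sin(a),z]
E
python3 - <<'E'
from h import *
x,y,_=cp(37.8,0)
env.line_to([x,y,.300],v=.2)
env.line_to([x,y,.215],v=.15)
z,b=press(x,y,.202,.190,3,.002)
im,D=env.read_camera("scene"); S=6
save("ins.png",cv2.resize(im[130:230,280:410],None,fx=S,fy=S,interpolation=cv2.INTER_CUBIC)); print(env.observe()["t"])
E
```

```text
[(200.0, np.float64(-0.1)), (198.0, np.float64(0.3)), (196.0, np.float64(0.1)), (194.0, np.float64(0.2)), (192.0, np.float64(0.0)), (190.0, np.float64(0.3))] base [-0.11 -0.56 -1.45] df [0.01 0.83 0.25] [0.6067 0.2243 0.19  ]
23.0667
```

View pics/ins.png

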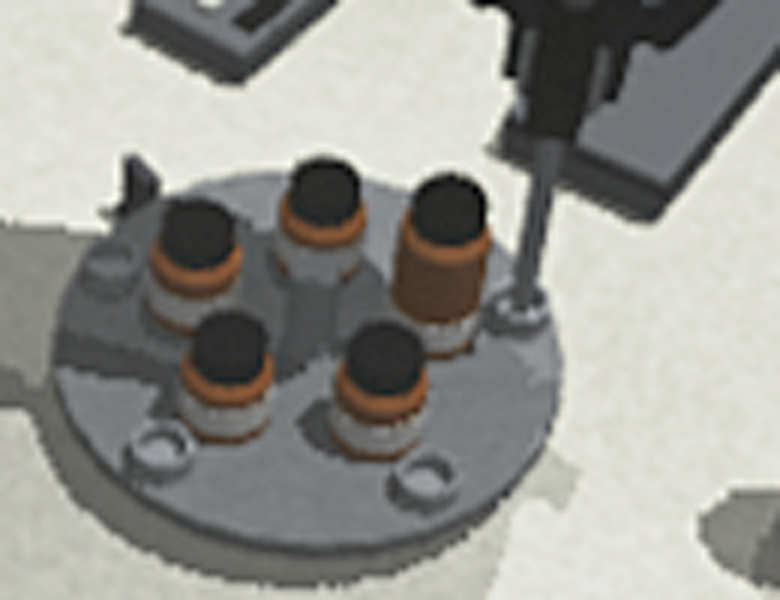

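The tip is inside the cup (crop (525,310)). Next I'll turn the carousel anticlockwise.

Run:
```python
from h import *
from meas import circ
t0=env.observe()["t"]
for d in np.linspace(37.8,154.5,28)[1:]:
    env.line_to(cp(d,.190),v=.04)
    f=env.observe()["contact_force"]
    if np.linalg.norm(f[:2])>12: print("force",d,f); break
env.dwell(.3); o=env.observe(); print(o["t"]-t0,o["t"],o["eef_pos"],o["contact_force"],o["width"])
for n in("scene","top"):
    im,D=env.read_camera(n); W=cloud(n,D)
    r=np.hypot(W[...,0]-A[0],W[...,1]-A[1])
    j=W[(abs(r-.058)<.03)&(W[...,2]>.105)&(W[...,2]<.132)]; print(n,len(j),j.mean(0) if len(j) else'')
    save("turn_"+n+".png",cv2.resize(im[130:230,280:410] if n=="scene" else im[150:270,150:280],None,fx=5,fy=5,interpolation=cv2.INTER_CUBIC))
a=cv2.imread("pics/turn_scene.png");b=cv2.imread("pics/turn_top.png")
cv2.imwrite("pics/turn.png",cv2.resize(a,(780,600)))
```

```text
9.525000000000002 32.5917 [0.43744581 0.206102   0.18995591] [ 0.5565186   0.59359854 -2.58527334] 0.023464859287890563
scene 135 [0.47667441 0.18420008 0.11748095]
top 125 [0.47502511 0.18790159 0.11754608]
```

View pics/turn.png

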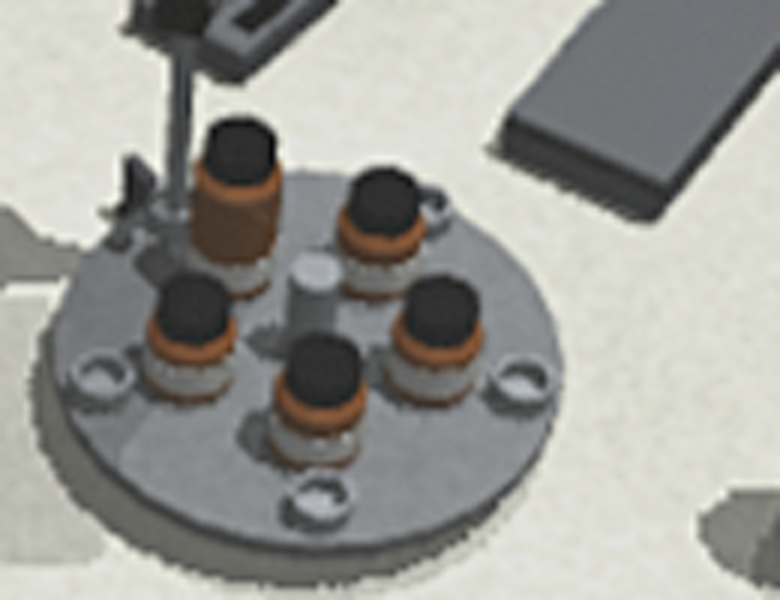

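```bash
cat > ang.py <<'E'
from h import *
def caps(n,D,guess):
    W=cloud(n,D); C=[]
    for k in range(5):
        a=np.radians(guess+72*k); c=A+.058*np.array([np.cos(a),np.sin(a)])
        z0,z1=(.111,.128) if k==0 else (.077,.096)
        s=(np.hypot(W[...,0]-c[0],W[...,1]-c[1])<.026)&(W[...,2]>z0)&(W[...,2]<z1); p=W[s]
        if len(p)<30: C.append([np.nan]*2); continue
        zt=np.percentile(p[:,2],65); p=p[abs(p[:,2]-zt)<.005]
        C.append((cv2.minAreaRect(p[:,:2].astype(np.float32))[0][0]*.5+p[:,0].mean()*.5,cv2.minAreaRect(p[:,:2].astype(np.float32))[0][1]*.5+p[:,1].mean()*.5))
    C=np.array(C); ok=~np.isnan(C[:,0]); k=np.arange(5)[ok]
    # fit c = axis + r*(cos,sin)(th+72k): linear
    M=[];y=[]
    for i in k:
        c,s=np.cos(np.radians(72*i)),np.sin(np.radians(72*i)); M+= [[1,0,c,-s],[0,1,s,c]]; y+=list(C[i])
    x,*_=np.linalg.lstsq(np.array(M),np.array(y),rcond=None); res=np.abs(np.array(M)@x-y).max()
    ja=C[0]-x[:2]
    return x[:2],np.hypot(*x[2:]),np.degrees(np.arctan2(x[3],x[2])),np.degrees(np.arctan2(ja[1],ja[0])),res,ok.sum()
E
python3 - <<'E'
from ang import *
for n in("scene","top"):
    D0=np.load(n+".npy"); r=caps(n,D0,37.8); print(n,"init",r)
    W=cloud(n,D0); ax=r[0]; d=np.hypot(W[...,0]-ax[0],W[...,1]-ax[1])
    th=np.degrees(np.arctan2(W[...,1]-ax[1],W[...,0]-ax[0]))
    s=(abs(th-152.4)<9)&(d>.121)&(d<.155)&(W[...,2]>.006)&(W[...,2]<.05)
    for q in np.round(np.c_[d[s]*1e3,th[s],W[s][:,2]*1e3],1)[np.argsort(d[s])][::2]: print(q,end=" ")
    print(len(th[s]),"fin", th[s].mean(),np.median(th[s]),(th[s].min()+th[s].max())/2, (th[s&(W[...,2]>.028)]).mean())
    im,D=env.read_camera(n); D2=np.median([D]+[env.read_camera(n)[1] for _ in range(2)],0); print(n,"now",caps(n,D2,155))
E
```

```text
scene init (array([0.52696863, 0.16221984]), np.float64(0.05725492753265562), np.float64(39.10221979839342), np.float64(39.161330598660484), np.float64(0.0006252163488328355), np.int64(5))
[124.1 153.6  36.9] [125.2 151.5  33.5] [126.3 149.8  38.8] [127.  154.3  39.4] [127.1 150.9  27.2] [128.  150.8  38.4] [129.2 152.   38.9] [130.  153.   23.3] [130.4 151.7  41.6] [131.9 154.3  35.5] [133.6 153.4  20.9] [134.6 153.2  23.9] [134.9 151.9  42.1] [136.2 154.1  15.5] [137.5 154.2  42.9] [138.3 154.9  10.8] [139.3 153.4  32.5] [139.5 153.3  28.2] [140.1 153.3  35.7] [140.3 154.4  16.8] [141.5 152.6  21.6] [142.3 155.2  12.2] [142.7 154.   34.6] [143.9 150.9  41.6] [144.2 153.6  36.8] [144.5 153.2  15.8] [146.4 152.7  21.8] 54 fin 152.67463454840768 153.0175002094657 152.17906134037673 152.26380172223952
scene now (array([0.52715227, 0.16279281]), np.float64(0.0581161800944695), np.float64(154.72749867744773), np.float64(154.55930784366095), np.float64(0.0005905374666509422), np.int64(5))
top init (array([0.52793193, 0.16398985]), np.float64(0.057794867333602576), np.float64(38.8037892863
[... 172 characters left out ...]
151.   40.1] [126.7 153.6  16.5] [127.8 154.8   9.8] [128.7 151.6  39.2] [129.7 153.   34.4] [130.5 155.7  12.9] [131.2 152.1  37.1] [132.2 153.3  30.6] [133.1 155.7   6.3] [133.7 152.8  37.6] [134.8 153.7  28.9] [135.7 153.5   7.1] [136.5 150.7  37.7] [137.2 153.5  19.7] [138.4 154.5  11.3] [139.  151.3  37.5] [140.1 152.6  33.3] [141.2 153.8  28.1] [142.4 154.2  13. ] [142.9 151.   38.5] [144.  152.4  35.8] [145.4 151.2  33.9] 51 fin 153.18543863443676 153.5380529675529 152.13857458051444 152.29056112078618
top now (array([0.52785231, 0.16405489]), np.float64(0.05796093516190614), np.float64(154.78151953291948), np.float64(155.24862906480507), np.float64(0.000604786320584999), np.int64(5))
```

Run:
```python
import cv2
i=cv2.imread("pics/turn_top.png");print(i.shape);cv2.imwrite("pics/turn_top2.png",i)
```

```text
(600, 650, 3)
```

View pics/turn_top.png

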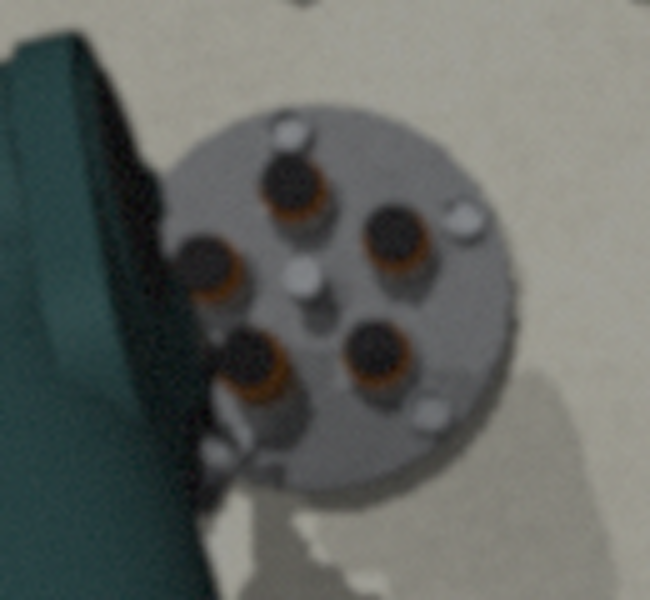

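The five caps put the jar at 154.75° in both cameras: it coasted a little past the pointer, which is at about 152.0°. I'll pull it back slowly, re-measure, then centre the tip and press.

Run:
```python
from ang import *
def m():
    R=[]
    for n in("scene","top"):
        D=np.median([env.read_camera(n)[1] for _ in range(3)],0); r=caps(n,D,152); R.append(r[2]); print(n,r[2],r[3],r[4],r[5])
    return np.mean(R)
env.line_to(cp(151.2,.190),v=.03)
env.line_to(cp(148.6,.190),v=.01); env.dwell(.2)
a=m(); print("jar",a,env.observe()["t"])
if a-152.0>.6:
    env.line_to(cp(148.6-(a-152.0),.190),v=.006); env.dwell(.2); a=m(); print("jar",a)
o=env.observe(); print(o["t"],o["eef_pos"],o["contact_force"])
```

```text
scene 152.14392433045592 152.5259939663656 0.00047853688679450057 5
top 152.09905999169504 151.97232942561243 0.0005581041074048665 5
jar 152.12149216107548 34.4333
34.4333 [0.44236513 0.21508677 0.19000844] [-0.61084956 -0.1018201  -2.00958596]
```

Jar at 152.1°. Next I'll centre the tip in the cup, press lightly and check the alignment.

Run:
```python
from ang import *
env.line_to(cp(151.5,.190),v=.015)
x,y,_=cp(151.5,0)
z,b=press(x,y,.190,.183,3,.0005)
env.dwell(.5); print("settled",fz(8)-b)
for n in("scene","top"):
    D=np.median([env.read_camera(n)[1] for _ in range(3)],0); r=caps(n,D,152); print(n,r[2],r[3],r[5])
im,_=env.read_camera("scene"); S=6
c=cv2.resize(im[130:230,280:410],None,fx=S,fy=S,interpolation=cv2.INTER_CUBIC)
def P(p): u,v=proj("scene",p); return int((u-280+.5)*S),int((v-130+.5)*S)
cv2.line(c,P([*A,.084]),P(cp(152,.084,.15)),(255,0,0),1)   # pointer direction at stub height
cv2.line(c,P([*A,.038]),P(cp(152,.038,.15)),(0,255,0),1)   # at fin-top height
save("fin.png",c); o=env.observe(); print(o["t"],o["width"])
```

```text
[(189.5, np.float64(0.4)), (189.0, np.float64(0.3)), (188.5, np.float64(0.3)), (188.0, np.float64(0.1)), (187.5, np.float64(0.3)), (187.0, np.float64(3.6))] base [-0.1  -0.18 -1.65] df [0.26 0.32 3.6 ] [0.4399 0.2107 0.1871]
settled [0.44331965 0.42565391 5.13814117]
scene 151.93297530971392 151.89730283995087 5
top 151.92336119536225 151.76684429153357 5
38.7 0.023090862655832517
```

View pics/fin.png

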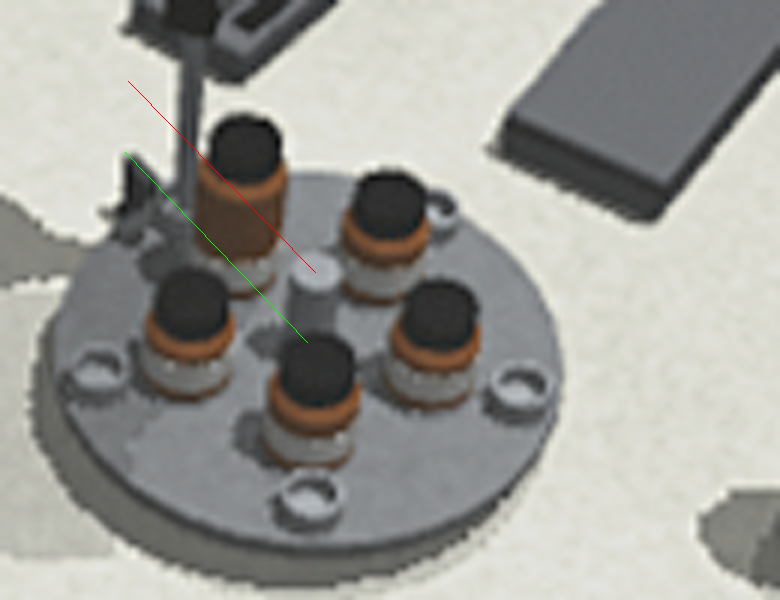

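The 152° line runs along the top of the fin (crop (128,155) to (155,185)). The tip sits on the cup floor at about 5 N, so I'm handing in.

```bash
python3 -c "
from h import *
print(fz(3)); env.close_job()"
```

```text
[ 0.52290156 -0.06917021  4.91876257]
the job is handed in; nothing more can be done
```

The job is done and handed in. The wand is still gripped, its tip pressed on the floor of the tall jar's cup, and the jar is in line with the pointer. The clock read 38.7 s at the last check before hand-in.

- **Buttons:** I pressed the white round button first, then the square one. Each went through its full 6 mm to the stop, with the spring force rising as specified and a brief 14–16 N at the bottom.
- **Turning:** I turned the carousel anticlockwise with the wand tip in the cup. It coasted about 3° past the pointer, so I pulled it back slowly with the wand.
- **Final checks:**
  - Both cameras put the jar at 151.9°. The pointer is at about 152.0°, good to about 0.6°.
  - I measured about 5 N between tip and cup floor before hand-in, and the grip was steady at 23 mm.
- **What disagreed:** The two cameras differ by 1–2 mm on the carousel axis. My first jar-only estimate of the angle was about 1.3° off. I relied on the fit to all five jar caps, which agreed between cameras to 0.1°.
- **Not checked:** I did not re-measure the other bench items, but no contact with them showed in the forces or pictures.

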